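# Eject the staples box and stop it with the other finger

## Robot

A 6-joint arm with a two-finger parallel gripper is mounted at the origin on the work surface; the furniture and walls round the work are solid. World frame = base frame: x ahead of the robot, y to its left, z up, the work surface at z = 0. Lengths are in mm, angles in rad, forces in N, time in s.
With the tool pointing down it reaches from about 350 to 775 mm from the base axis. Payload 7.3 kg.
Tool frame: the origin (TCP) lies at the very end of the fingers, on their centre line; the grasp point (between the pads) lies 19 mm behind it; z points along the fingers, y is the line along which they close (so a half turn about z gives the same grasp; the last joint's range is limited). The gripper opens to 92 mm and grips with 3 to 60 N. Pads are 19 mm wide; open, the fingers measure 130 mm over their backs; the gripper's body (75 mm by 190 mm) begins 47 mm behind the grasp point.
Start: joints at [-1.402, 0.342, 1.524, -0, 1.275, -0.146], TCP at [162.576, -499.213, 226.741] pointing down, gripper open.
Joint ranges: [-2.53, 2.53], [-0.77, 2.02], [0.04, 2.7], [-1, 4.14], [0.28, 2.66], [-3.11, 3.11]. Speed limits (rad/s): [2.57, 2.57, 3.14, 3.14, 3.14, 3.14].

## Interface

Orientations are given as [roll, pitch, yaw] about the fixed x, y, z axes, in that order (R = Rz(yaw) Ry(pitch) Rx(roll)).
In Python, from plant import bot gives the robot as it stands.
- The arm moves only by the tool apply_moves, never from a script. Its argument "motion" is text: rows parted by semicolons, each of 4 numbers parted by spaces: the shift along the tool's x, y, z in m, then the turn about the tool's z in degrees. A call has 1 to 8 rows; each row shifts and turns the commanded pose from where the row before left it, along the tool's axes as they then stand; what a row does not reach is not made up. A row lasts 1/8 s, in which the tool goes at most 62.5 mm and 10.7 degrees, less where a joint would pass 70% of its speed; a pose out of reach is approached as far as the arm can. A call with a gripper value outside its range is refused whole. "fingers" is the opening, from -1 (shut) to 1 (fully open), set as the call begins (left out, the last holds). The fingers move at their own pace and stop on an object; the grip force is fixed at half the most. Time passes only in rows, so rows that do not move let the fingers close. It gives the time, the measured TCP pose, the force, the opening and the grip force at its end, in the units of the state.
- bot.get_obs(): the state, without advancing time (a new reading comes with each control period).
- bot.capture(name): name is "scene" or "top" or "wrist"; returns a dict with "img" (480x640x3 uint8, blue, green, red), "range_z" (480x640 float32, mm along the optical axis (not along the pixel's ray), 0 where there is no reading), "fx", "fy", "cx", "cy" (pixels), "D" ([k1, k2, p1, p2, k3] as OpenCV has them; the pictures are not rectified), "world_from_camera" (4x4, takes a point from camera to world coordinates); the wrist camera has in their place "mount" (4x4, takes a point from camera to tool coordinates, whose origin is the TCP and whose axes are the flange's). Camera axes: x right, y down, z forward; pixel columns grow to the right and rows downward; lengths in mm; the calibration is good to about 2 mm. A picture is of the moment at which its call begins: read the wrist's pose just before it.
- bot.close_job(): hands the job in; it is judged then, once.
Trained networks look in a picture, given as the dict that the camera call returned (one of the last four; its "shot" number tells which), for a name from the list of things; names that differ only in an ending like _2 or _b are one class to them, and where a whole thing is asked for, a point or a joint stands for the part that bears it (a point fixed in the world has none). Each returns a list of dicts, best first, with "p" (0 to 1); they miss things now and then, are a little off and sometimes report something else, mostly with a low value. They report only what shows in the picture. A call takes as long as a camera call. They do not tell look-alikes from the thing itself.
- bot.cut_out(picture, thing): "pixels" (480x640 bool, what is visible of it) and "point" ([column, row] in pixels, amid what is visible of it).
The state is a dict: "time": time; "joint_positions": joint angles; "dq": joint speeds; "tau": joint torques, N m; "tool_pos": TCP position; "tcp_rot": TCP orientation; "contact_force": force on the tool from outside, world axes, zero at the start; "moment": the same for the moment, N m; "grip_width": finger opening in mm; "finger_force": force on a finger pad.
Only numpy, scipy, OpenCV 4.12 (cv2) and the standard library are available. Lean on these libraries where they do the work, as an engineer would, in place of code of your own. Each camera call takes 0.05 s, during which the arm holds its last target. There are 200 camera calls.

## Task

Press the red button of the refill dispenser all the way down with one fingertip and keep it down, while your other finger reaches into the open tray beside it and stops the staples box that the spring pushes out, before the box slides off the tray's open end. The program finishes while holding exactly so: one finger on the pressed button, the box lying flat in the tray and pushing against the other finger. Do not pinch or lift the box, and leave the things around the dispenser alone.

Things in the scene. Friction and masses are not known exactly. Their poses are not given: they have to be found in the camera images.
- dispenser: Refill dispenser fixed to the table, 198 x 106 x 40 mm. Origin on the table under the tray's middle line; the box is pushed out along its own -x; z up. Tray along x: open end at x = -58 mm, back at +140; floor 16 mm above the table, 55 mm wide inside, side walls 4 mm thick, tops 24 mm above the table. Open above from x = -58 to +27 mm; behind that a clear hood, top 40 mm above the table.
- gate (a point): Top middle of the steel gate across the tray floor (x = 8.5 mm of the dispenser, 5 mm thick, 5 mm higher than the floor), which holds the box back. It is part of the button and sinks with it; the box is let go when the button is about 5 to 6 mm down. If the button is let up, the gate rises again, under the box if the box is over it.
- pusher (a joint): Travel of the orange spring pusher behind the box, m, 0 at the start, 0.092 at its end, along the dispenser's -x. Once the gate is down it pushes the box (3 N, falling to 1.7 N, damped) at about 0.03 to 0.06 m/s, far enough to tip it off the open end unless it is stopped; the front of the box passes the open end at 0.070.
- eject_button (a joint): Travel of the red button, m: 0 up, 0.008 fully down. A spring button: about 2 N to start and 5 N at the bottom, plus up to about 4 N of rubbing from the gate; it comes up again when let go.
- button_top (a point): Centre of the flat top of the red button, 40 mm long (dispenser x), 28 mm wide (y); at x = -33, y = +54 mm of the dispenser, 30 mm above the table when up, 22 mm when fully down (its grey housing is 20 mm high). Moves down with the button.
- tray_spot (a point): Point on the middle line of the open tray's floor, 16 mm above the table, level with the middle of the button: x = -33, y = 0 of the dispenser, 54 mm from the button's centre. A fingertip standing near here stops the box; with the button fully down, a fingertip level with its top is 6 mm over this floor.
- staples_center (a point): Centre of the loose red and yellow card box of staples, 36 (x) x 52 (y) x 18 (z) mm, about 60 g. At the start it lies flat on the tray floor behind the gate, centre at x = +29 mm of the dispenser, 25 mm above the table, front face at x = +11 mm.
- eraser_mid (a point): White eraser in a blue sleeve, 22 x 55 x 12 mm, loose on the table beside the dispenser, point at its centre; leave alone.
- mint_mid (a point): Mint green tape roll, 50 x 56 x 12 mm, loose, lying flat, point at its centre; leave alone.
- clip_mid (a point): Black bulldog clip, 32 x 48 x 13 mm, loose, lying flat, point at its centre; leave alone.
- glue_mid (a point): Glue stick with a teal cap, 26 mm across, 95 mm tall, loose, standing, point at its centre; leave alone.
Things that resemble listed ones, but are neither listed nor needed, are in the scene too. Leave any orange look-alike of the part that bears staples_center alone.

How it is judged (in metres and radians):
On the way, in this order (a step that is already met when the one before it is completed fails the run):
1. a finger presses the red button while the box is still behind the gate (value of joint eject_button above 0.003 m and contact force between the fingers and eject_button above 0.5 N).
2. the box has been pushed out and is stopped in the tray by a finger (x of staples_center in the frame of dispenser between -0.036 and 0.022 m and contact force between the fingers and staples above 0.4 N and value of joint eject_button above 0.006 m), for 0.3 s.
At the end, for the whole second after the job is handed in: A finger still holds the red button at least 6 mm down (of 8), and the staples box, pushed out at least 7 mm past where it was held, lies still and flat (within 0.15 rad and 4 mm in height) in the tray, not over its open end, and presses against a finger with more than 0.4 N (all of step 2 and contact force between the fingers and eject_button above 0.5 N and height (world z) of staples_center between 0.021 and 0.029 m and angle between staples_center's own z axis and vertical below 0.15 rad and linear speed of staples below 0.02 m/s); the arm keeps its last pose, push and grip.
It fails at once if the box is lifted or tipped up (height (world z) of staples_center above 0.037 m or angle between staples_center's own z axis and vertical above 0.4 rad).
It fails at once if the box slides away over the tray's open end (x of staples_center in the frame of dispenser below -0.045 m or height (world z) of staples_center below 0.018 m).
It fails at once if a thing beside the dispenser is disturbed (distance of any of eraser_mid, mint_mid, clip_mid, glue_mid from where it was at the start of the episode above 0.015 m).
It also fails if it takes over 29 s, if anything falls off the work surface, if the arm or the gripper's body presses on something with over 40 N, if the wrist force passes 120 N, or if a joint passes its speed limit or range.

## Working session

There is one attempt and no reset: what is moved stays moved. The work goes in short steps, Python scripts to look and compute and a tool call to move; the robot and the scene stay as the last step left them, time stands still between calls to the robot, and variables do not carry over. Pictures are saved under pics/ and viewed, at most 10 in all, crops included, and the job is handed in when it is done.

Besides the shell and the picture viewer there is one more tool, called after "Emit:" as name(argument=value, ...) on one line, values as JSON. apply_moves: Moves the arm, as the interface text tells. Its arguments: {"type":"object","properties":{"motion":{"type":"string"},"fingers":{"type":"number"}},"required":["motion"]}

```bash
mkdir -p pics; cat > h.py <<'E'
import numpy as np, cv2
from plant import bot
def cloud(p, T, mask=None):
    K=np.array([[p['fx'],0,p['cx']],[0,p['fy'],p['cy']],[0,0,1.]])
    z=p['range_z']; m=(z>0) if mask is None else (mask&(z>0))
    v,u=np.nonzero(m)
    if len(u)==0: return np.zeros((0,3)),u,v
    n=cv2.undistortPoints(np.stack([u,v],1).astype(np.float64)[:,None],K,np.array(p['D'],float))[:,0]
    P=np.c_[n,np.ones(len(n))]*z[v,u][:,None]
    return P@T[:3,:3].T+T[:3,3],u,v
E
python3 - <<'E'
from h import *
o=bot.get_obs(); print({k:np.round(v,3) for k,v in o.items()})
for c in ['top','scene']:
    p=bot.capture(c); cv2.imwrite(f'pics/{c}0.png',p['img']); T=np.array(p['world_from_camera'])
    for t in ['dispenser','eject_button','button_top','pusher','gate','staples_center','eraser_mid','mint_mid','clip_mid','glue_mid']:
        try:r=bot.cut_out(p,t)
        except Exception as e: print(t,e); continue
        for d in r[:3]:
            P,_,_=cloud(p,T,d['pixels'])
            print(c,t,round(d['p'],2),np.round(d['point']),d['pixels'].sum(),np.round(np.median(P,0)) if len(P) else None, np.round(P.min(0)) if len(P) else None,np.round(P.max(0)) if len(P) else None)
E
```

```text
{'time': np.float64(0.0), 'joint_positions': array([-1.402,  0.343,  1.525, -0.   ,  1.275, -0.146]), 'dq': array([-0.001, -0.   , -0.002, -0.   , -0.001, -0.001]), 'tau': array([-1.0000e-03, -4.3125e+01, -2.4422e+01,  7.2000e-02,  5.6000e-02,
       -0.0000e+00]), 'tool_pos': array([ 162.514, -498.763,  226.04 ]), 'tcp_rot': array([-3.14 , -0.   ,  0.315]), 'contact_force': array([ 0.172,  0.314, -0.251]), 'moment': array([ 0.011,  0.012, -0.008]), 'finger_force': np.float64(0.0), 'grip_width': np.float64(91.622)}
top dispenser 0.73 [376. 243.] 5509 [ 555. -228.   32.] [ 469. -313.   -4.] [ 684. -125.   46.]
top eject_button 0.59 [324. 264.] 528 [ 532. -158.   30.] [ 507. -239.   16.] [ 552. -136.   34.]
top eject_button 0.53 [408. 291.] 791 [ 484. -296.   12.] [ 460. -324.   -2.] [ 510. -272.   17.]
top button_top 0.73 [328. 263.] 517 [ 533. -158.   30.] [ 507. -242.   17.] [ 552. -137.   34.]
top gate 0.9 [325. 259.] 547 [ 532. -158.   30.] [ 507. -242.   15.] [ 552. -136.   34.]
top staples_center 0.97 [419. 350.] 748 [ 396. -308.   18.] [ 369. -338.   -2.] [ 425. -279.   23.]
to
[... 936 characters left out ...]
   15.] [ 552. -134.   33.]
scene gate 0.39 [353. 253.] 2957 [ 545. -219.   26.] [ 477. -310.   -5.] [ 692. -125.   44.]
scene staples_center 0.79 [356. 244.] 292 [ 549. -224.   32.] [ 532. -252.   18.] [ 571. -200.   37.]
scene eraser_mid 0.38 [357. 245.] 312 [ 549. -224.   32.] [ 532. -252.   13.] [ 574. -200.   37.]
scene clip_mid 0.74 [314. 243.] 196 [ 619. -163.    6.] [ 603. -185.   -2.] [ 643. -146.   15.]
scene clip_mid 0.66 [310. 203.] 485 [ 674. -196.   56.] [ 668. -212.   -1.] [ 692. -187.   96.]
scene clip_mid 0.28 [387. 222.] 87 [ 583. -332.   10.] [ 232. -356.   -3.] [608.  -5. 427.]
scene glue_mid 0.73 [313. 204.] 486 [ 674. -197.   56.] [ 668. -260.   -1.] [ 742. -187.   97.]
```

```bash
python3 - <<'E'
from h import *
i=cv2.imread('pics/top0.png')[140:380,240:500]
cv2.imwrite('pics/c1.png',cv2.resize(i,None,fx=2.5,fy=2.5,interpolation=cv2.INTER_CUBIC)[:600])
# dispenser pose from button rectangle + heights
p=bot.capture('top');T=np.array(p['world_from_camera'])
P,u,v=cloud(p,T); hsv=cv2.cvtColor(p['img'],cv2.COLOR_BGR2HSV)[v,u]
h=hsv[:,0].astype(int)
b=((h<8)|(h>172))&(hsv[:,1]>130)&(P[:,2]>24)&(abs(P[:,0]-532)<60)&(abs(P[:,1]+158)<45)
Q=P[b]; print(b.sum(),Q.mean(0),cv2.minAreaRect(Q[:,:2].astype(np.float32)))
m=bot.cut_out(p,'dispenser')[0]['pixels'];D,_,_=cloud(p,T,m)
for lo,hi in[(17,28),(28,50)]:
    S=D[(D[:,2]>lo)&(D[:,2]<hi)];print(lo,len(S),cv2.minAreaRect(S[:,:2].astype(np.float32)))
E
```

```text
0 [nan nan nan] ((0.0, 0.0), (0.0, 0.0), 0.0)
17 1271 ((529.5247192382812, -192.32223510742188), (105.29994201660156, 90.44764709472656), 63.01456069946289)
28 3054 ((574.41748046875, -229.6612548828125), (84.94414520263672, 210.45729064941406), 48.4543342590332)<stdin>:9: RuntimeWarning: Mean of empty slice.
  ret = um.true_divide(
```

View pics/c1.png

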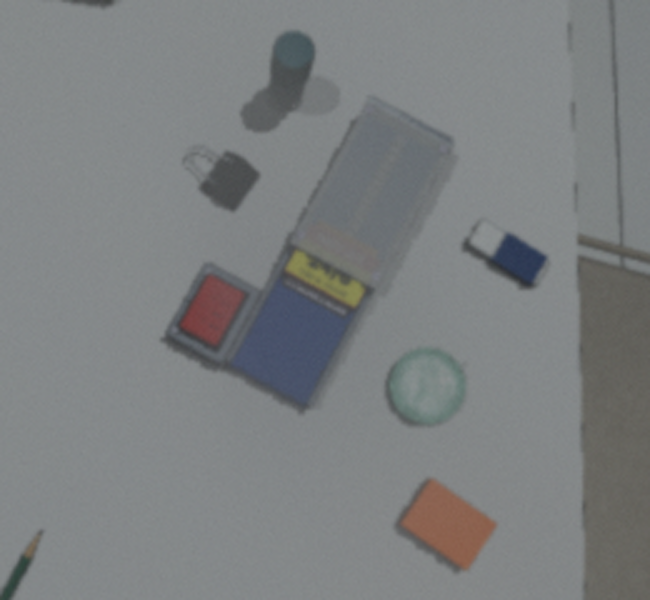

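The top view shows the dispenser with its red button at full-picture pixel (325,264), the blue tray to its right, and the yellow and red staples box at (371,252) at the hood. The orange box at (419,350) is the look-alike. The box in the tray at (371,252) is the one meant, because it lies behind the gate. The same crop confirms that.

```bash
python3 - <<'E'
from h import *
from scipy.optimize import minimize
for c in ['top','scene']:
    p=bot.capture(c);T=np.array(p['world_from_camera'])
    P,u,v=cloud(p,T); lab=cv2.cvtColor(p['img'],cv2.COLOR_BGR2LAB)[v,u].astype(int)-128
    near=(abs(P[:,0]-545)<65)&(abs(P[:,1]+195)<75)&(P[:,2]>8)
    red=near&(lab[:,1]>22)&(abs(P[:,1]+158)<30); blue=near&(lab[:,2]<-14); yel=near&(lab[:,2]>22)&(P[:,0]>525)
    for n,m in [('red',red),('blue',blue),('yel',yel)]:
        Q=P[m]; 
        if len(Q)<20: print(c,n,len(Q)); continue
        print(c,n,len(Q),np.round(Q.mean(0),1),np.round(np.median(Q[:,2]),1),cv2.minAreaRect(Q[:,:2].astype(np.float32)))
        if n=='red':
            # intersect pixel rays with z=30 plane
            K=np.array([[p['fx'],0,p['cx']],[0,p['fy'],p['cy']],[0,0,1.]])
            U=cv2.undistortPoints(np.stack([u[m],v[m]],1).astype(float)[:,None],K,np.array(p['D']))[:,0]
            r=np.c_[U,np.ones(len(U))]@T[:3,:3].T; X=T[:3,3]+r*((30-T[2,3])/r[:,2])[:,None]
            print('  rays z30',X.mean(0),cv2.minAreaRect(X[:,:2].astype(np.float32)))
        if n=='blue':
            U=cv2.undistortPoints(np.stack([u[m],v[m]],1).astype(float)[:,None],K,np.array(p['D']))[:,0]
            r=np.c_[U,np.ones(len(U))]@T[:3,:3].T; X=T[:3,3]+r*((16-T[2,3])/r[:,2])[:,None]
            print('  rays z16',X.mean(0),cv2.minAreaRect(X[:,:2].astype(np.float32)))
E
```

```text
top red 34 [ 522.6 -143.5   30.4] 30.3 ((524.2750244140625, -142.7571258544922), (14.546207427978516, 7.988585472106934), 1.113316535949707)
  rays z30 [ 522.60713448 -143.50049384   30.        ] ((524.3018188476562, -142.76441955566406), (14.482349395751953, 7.9722208976745605), 1.1119375228881836)
top blue 559 [ 515.6 -206.3   16.3] 16.4 ((511.20440673828125, -207.21694946289062), (49.27117919921875, 56.80957794189453), 62.45668411254883)
  rays z16 [ 515.65731751 -206.34044085   16.        ] ((511.0747985839844, -207.15664672851562), (49.24365997314453, 56.713523864746094), 62.337646484375)
top yel 140 [ 550.1 -227.    34.8] 34.8 ((549.9490356445312, -227.53567504882812), (48.89548873901367, 13.319372177124023), 61.66669845581055)
scene red 252 [ 528.  -153.4   28.9] 29.1 ((529.9412841796875, -154.77867126464844), (27.80633544921875, 43.18951416015625), 62.10752487182617)
  rays z30 [ 527.14241766 -152.79854443   30.        ] ((526.4445190429688, -152.51983642578125), (27.945247650146484, 43.96904754638672), 57.04552459716797)
scene blue 734 [ 511.1 -205.    15.2] 15.3 ((513.24560546875, -207.11328125), (56.04511260986328, 71.76988220214844), 62.15843200683594)
  rays z16 [ 510.47391368 -204.53650935   16.        ] ((510.2458190917969, -206.02520751953125), (55.0542106628418, 77.10264587402344), 60.088470458984375)
scene yel 334 [ 545.8 -200.3   31.9] 32.4 ((549.6646118164062, -197.4564208984375), (43.161041259765625, 125.10719299316406), 5.435883522033691)
```

Emit:
apply_moves(motion="0.052 -0.0235 0 0; 0.052 -0.0235 0 0; 0.052 -0.0235 0 0; 0.052 -0.0235 0 0; 0.052 -0.0235 0 0; 0.052 -0.0235 0 0; 0.052 -0.0235 0 0; 0.052 -0.0235 0 0", fingers=-0.24)

```text
time: 2.3
tool_pos: [501.2, -190.2, 226.9]
tcp_rot: [3.141, -0.0, 0.315]
contact_force: [1.7, -1.4, 0.4]
grip_width: 35.1
finger_force: 0.0
```

Emit:
apply_moves(motion="0 0 0.01 9; 0 0 0.01 9; 0 0 0.01 9; 0 0 0.01 9; 0 0 0.01 9; 0 0 0 0.5; 0 0 0 0")

```text
time: 3.18
tool_pos: [500.1, -191.8, 177.1]
tcp_rot: [3.142, -0.001, -0.477]
contact_force: [0.1, 0.1, 0.3]
grip_width: 34.8
finger_force: 0.0
```

```bash
cat > w.py <<'E'
from h import *
from scipy.spatial.transform import Rotation as R
import sys
def wrist(n):
    o=bot.get_obs(); p=bot.capture('wrist'); cv2.imwrite(f'pics/{n}.png',p['img'])
    W=np.eye(4);W[:3,:3]=R.from_euler('xyz',o['tcp_rot']).as_matrix();W[:3,3]=o['tool_pos']
    return o,p,W@np.array(p['mount'])
def rays(p,T,m,z):
    v,u=np.nonzero(m);K=np.array([[p['fx'],0,p['cx']],[0,p['fy'],p['cy']],[0,0,1.]])
    U=cv2.undistortPoints(np.stack([u,v],1).astype(float)[:,None],K,np.array(p['D']))[:,0]
    r=np.c_[U,np.ones(len(U))]@T[:3,:3].T; return T[:3,3]+r*((z-T[2,3])/r[:,2])[:,None]
E
python3 - <<'E'
from w import *
o,p,T=wrist('w1'); print(o['time'],o['tool_pos'],o['tcp_rot'],o['grip_width'],o['contact_force'],o['joint_positions'])
for t,z in [('button_top',30),('staples_center',34),('dispenser',24),('gate',21)]:
    for d in bot.cut_out(p,t)[:2]:
        X=rays(p,T,d['pixels'],z);P,_,_=cloud(p,T,d['pixels'])
        print(t,d['p'],d['point'],d['pixels'].sum(),X.mean(0).round(1),cv2.minAreaRect(X[:,:2].astype(np.float32)),np.median(P,0).round(1) if len(P) else '')
E
```

```text
3.175 [ 500.13717303 -191.76637775  177.10841435] [ 3.14150632e+00 -6.10885986e-04 -4.76510942e-01] 34.82235558511578 [0.07880559 0.11447507 0.330847  ] [-5.09219772e-01  4.05569558e-01  1.57185752e+00 -7.22197046e-05
  1.16355219e+00  1.53811611e+00]
button_top 0.65 [272.6, 203.9] 1633 [ 530. -166.   30.] ((536.3416748046875, -185.40036010742188), (44.46885299682617, 105.43279266357422), 15.840970993041992) [ 530.9 -158.6   30.4]
staples_center 0.78 [331.9, 147.7] 1248 [ 548.8 -228.    34. ] ((548.7393798828125, -227.87327575683594), (52.267486572265625, 17.275218963623047), 62.65547180175781) [ 548.8 -228.    34.9]
staples_center 0.7 [475.1, 254.1] 2213 [ 406.9 -303.3   34. ] ((406.3949279785156, -303.43292236328125), (56.68209457397461, 37.00398635864258), 56.62520980834961) [ 398.2 -307.2   18.6]
dispenser 0.56 [323.9, 118.5] 19348 [ 569.6 -230.7   24. ] ((574.5770874023438, -220.53443908691406), (105.1075210571289, 197.78237915039062), 60.60321807861328) [ 570.2 -236.2   39.7]
gate 0.6 [271.0, 205.9] 1639 [ 529.  -164.8   21. ] ((535.9981079101562, -185.03488159179688), (47.01518630981445, 107.62730407714844), 16.287761688232422) [ 531.  -158.9   30.4]
```

View pics/w1.png

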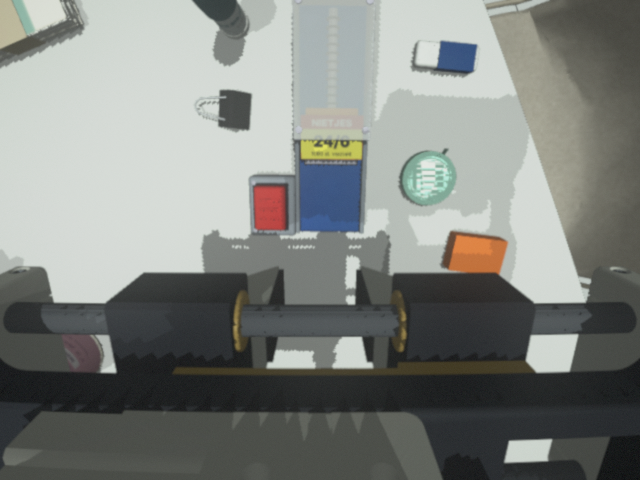

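The wrist view shows the red button at (269,208), the blue tray at (331,195) and the box at (332,148), with the tray nearly aligned to the tool's x.

```bash
cat > m.py <<'E'
from w import *
def meas(n):
    o,p,T=wrist(n); lab=cv2.cvtColor(p['img'],cv2.COLOR_BGR2LAB).astype(int)-128
    win=np.zeros((480,640),bool); win[100:290,225:380]=1
    def big(m):
        m=cv2.morphologyEx((m&win).astype(np.uint8),cv2.MORPH_OPEN,np.ones((3,3)));k,l,s,_=cv2.connectedComponentsWithStats(m)
        return l==1+np.argmax(s[1:,4])
    for nm,m,z in [('red',lab[...,1]>30,30),('blue',lab[...,2]<-20,16),('yel',lab[...,2]>35,34)]:
        X=rays(p,T,big(m),z); c,s,a=cv2.minAreaRect(X[:,:2].astype(np.float32))
        P,_,_=cloud(p,T,big(m)); print(nm,len(X),np.round(c,1),np.round(s,1),round(a,1),'z',np.median(P[:,2]).round(1))
meas(sys.argv[1])
E
python3 m.py w2; python3 - <<'E'
from h import *
E
```

```text
red 1238 [ 528.8 -156.1] [26.5 37.1] 62.5 z 30.6
blue 3804 [ 509.9 -207.1] [54.2 62.2] 61.8 z 16.7
yel 914 [ 548.7 -227.9] [50.7 14. ] 62.6 z 34.9
```

Emit:
apply_moves(motion="0.010 -0.018 0.030 0; 0 0 0.045 0; 0 0 0.040 0; 0 0 0.025 0; 0 0 0 0")

```text
time: 4.1
tool_pos: [516.0, -179.7, 35.1]
tcp_rot: [3.142, 0.004, -0.479]
contact_force: [0.5, 0.1, 0.3]
grip_width: 34.8
finger_force: 0.0
```

```bash
python3 - <<'E'
from w import *
o=bot.get_obs();print(o['time'],o['tool_pos'],o['tcp_rot'],o['grip_width'],o['contact_force'])
p=bot.capture('scene')['img'][170:330,260:460]
q=wrist('w3')[1]['img'][100:420,160:480]
a=cv2.resize(p,(500,400),interpolation=cv2.INTER_CUBIC)
cv2.imwrite('pics/s3.png',np.hstack([a,cv2.resize(q,(400,400))])[:, :800] if 0 else np.hstack([a,cv2.resize(q,(300,400))]))
E
```

```text
4.1 [ 515.95979612 -179.72691201   35.13077227] [ 3.14150858  0.00400147 -0.47901314] 34.84484772734203 [0.45166847 0.06934142 0.34563276]
```

View pics/s3.png

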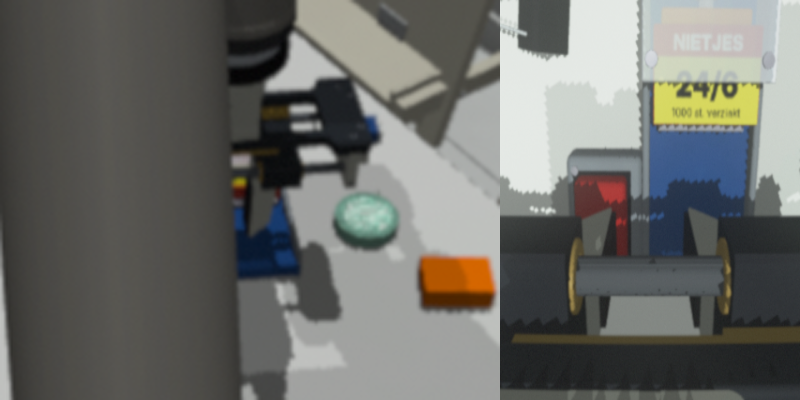

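The scene view shows the right fingertip over the blue tray. In the wrist inset the left finger is over the red button (inset x about 600) and the right finger is mid-tray (about 703), so I'll press now.

Emit:
apply_moves(motion="0 0 0.005 0; 0 0 0.004 0; 0 0 0.003 0; 0 0 0.002 0; 0 0 0.001 0; 0 0 0 0; 0 0 0 0; 0 0 0 0")

```text
time: 5.2
tool_pos: [517.7, -180.6, 22.2]
tcp_rot: [3.142, -0.002, -0.48]
contact_force: [1.1, -0.5, 5.0]
grip_width: 34.6
finger_force: 3.8
```

Emit:
apply_moves(motion="0 0 0.001 0; 0 0 0 0; 0 0 0 0; 0 0 0 0; 0 0 0 0; 0 0 0 0; 0 0 0 0; 0 0 0 0")

```text
time: 6.2
tool_pos: [517.8, -180.7, 22.1]
tcp_rot: [-3.142, -0.002, -0.48]
contact_force: [-1.4, -0.3, 12.2]
grip_width: 34.9
finger_force: 7.6
```

```bash
python3 - <<'E'
from w import *
o,p,T=wrist('w5');print(o['time'],o['tool_pos'],o['tcp_rot'],o['grip_width'],o['contact_force'],o['moment'],o['finger_force'])
cv2.imwrite('pics/w5c.png',cv2.resize(p['img'][90:330,200:460],None,fx=2.5,fy=2.5)[:, :])
E
```

```text
6.2 [ 517.78140629 -180.65056246   22.05353797] [-3.14154798e+00 -2.16465375e-03 -4.79586990e-01] 34.9311478601653 [-1.37980713 -0.31284226 12.15457342] [ 0.2280874   0.00167887 -0.07471093] 7.603211738169193
```

View pics/w5c.png

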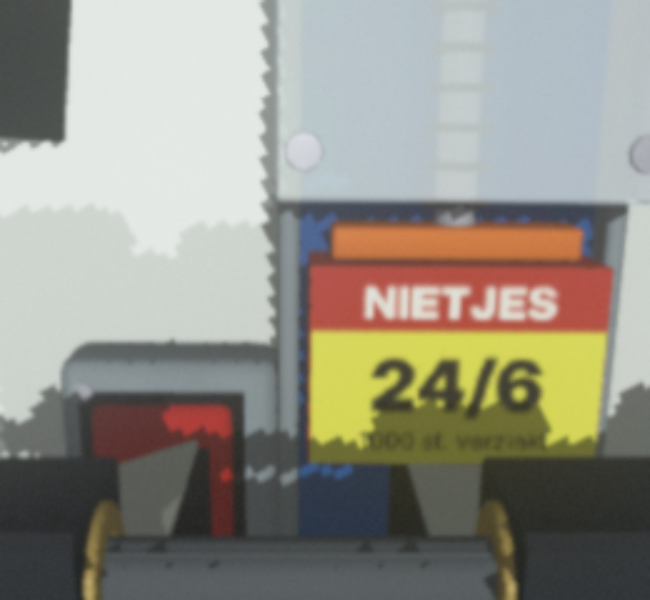

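The crop shows the box out and flat in the tray, with the orange pusher behind it at crop (455,240) and its front edge at the right finger (445,465). The left finger is on the button. I'll check the box position numerically and the force over a short wait.

Emit:
apply_moves(motion="0 0 0 0; 0 0 0 0; 0 0 0 0; 0 0 0 0")

```text
time: 6.75
tool_pos: [517.8, -180.7, 22.0]
tcp_rot: [-3.142, -0.002, -0.48]
contact_force: [-1.2, 0.4, 12.0]
grip_width: 34.8
finger_force: 7.6
```

```bash
python3 - <<'E'
from w import *
F=[]
for i in range(5):
    o,p,T=wrist('w6'); F.append(o['contact_force'])
P,u,v=cloud(p,T)
x=np.array([.886,-.463]);y=x[::-1]*[-1,1]; y=np.array([.463,.886])
Q=P[:,:2]-[533,-219.2]; a=Q@x;b=Q@y
lab=cv2.cvtColor(p['img'],cv2.COLOR_BGR2LAB)[v,u].astype(int)-128
s=(abs(b)<27)&(P[:,2]>28)&(P[:,2]<42)&((lab[:,1]>20)|(lab[:,2]>30))&(u>300)
print(o['time'],o['tool_pos'],np.mean(F,0),'along x',np.mean(F,0)[:2]@x)
print(s.sum(),np.percentile(a[s],[1,5,50,95,99]),np.percentile(b[s],[1,99]),np.percentile(P[s,2],[5,50,95]))
print('tcp in disp',(o['tool_pos'][:2]-[533,-219.2])@x,(o['tool_pos'][:2]-[533,-219.2])@y)
E
```

```text
6.95 [ 517.75857908 -180.64690606   22.0377083 ] [-0.89996739  0.03360475 12.92155933] along x -0.8129301105055758
8000 [-19.01923373 -16.10614847   2.0248755   19.03460205  20.41585707] [-25.08142845  24.96031484] [28.89512808 34.75246071 35.83087002]
tcp in disp -31.35398143545756 27.10126334605799
```

Emit:
apply_moves(motion="0.0005 0 0 0; 0.0005 0 0 0; 0.0005 0 0 0; 0 0 0 0; 0 0 0 0; 0 0 0 0; 0 0 0 0; 0 0 0 0")

```text
time: 8.0
tool_pos: [517.9, -180.7, 22.0]
tcp_rot: [3.142, 0.001, -0.479]
contact_force: [-4.3, 1.8, 17.0]
grip_width: 34.8
finger_force: 9.0
```

```bash
python3 - <<'E'
from w import *
F=[]
for i in range(5):
    o=bot.get_obs(); F.append(o['contact_force']); bot.capture('wrist')
f=np.mean(F,0); print(o['time'],o['tool_pos'],f,f[:2]@[.886,-.463])
if f[:2]@[.886,-.463]<-1 and 8<f[2]<30 and o['tool_pos'][2]<23: print(bot.close_job())
E
```

```text
8.2 [ 517.84934223 -180.68460744   21.97686939] [-4.98319654  1.73076812 16.48112536] -5.2164577683803435
the job is handed in; nothing more can be done
None
```

I handed the job in at 8.2 s, with one finger holding the red button fully down (about 16 N) and the box flat in the tray against the other finger (about 5 N net sideways on the tool); the verdict was not reported back.

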